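# Bring the swinging muffler to rest over the drip tray

### The job

The derusted muffler hangs on the trolley's swinging hanger, parked behind the round lip bar. Using the trolley's black grip block, draw it out over the lip, which sets it swinging, then work the trolley to kill the swing and leave the muffler hanging still with its tailpipe over the middle of the drip tray, and let go only when it has hung there quietly for five seconds. It is wet with rust remover: never touch the muffler, its hanger or its balance weight, do not let it swing wildly or lean or knock back on the far side of the lip, and leave everything else on the bench alone.

Things in the scene. Friction and masses are not known exactly. Their poses are not given: they have to be found in the camera images.
- stand: Fixed steel drip stand: level 24 mm square rail, 650 mm long, centre line 255 mm above the bench, on two end posts 267 mm tall. Origin on the bench under the rail's middle; y along the rail, x square to it on the side of the hanging muffler, z up. Its place and yaw (within 0.1 rad) vary.
- trolley (a joint): Slide of the aluminium trolley along the rail, m: 0 to 0.48 (hard stops), growing along the stand's +y; the trolley's middle is at stand y = value - 0.24. It runs with about 1.5 N of friction (it stays where it is left); trolley 0.5 kg, and it carries the 1 kg hanger.
- grip (a point): Middle of the black grip block on the trolley, 315 mm above the bench over the rail's centre line. Block: 34 mm (stand x) by 24 mm (along the rail, the width to grip) by 50 mm tall, top at 337 mm; take it from above, fingers closing along the rail. The trolley's flat top under it lies at 287 mm. The hanger swings in a plane 110 mm away on stand +x; its balance weight reaches 380 mm high.
- swing (a joint): Hanger angle about its pivot on the trolley, rad: 0 hanging straight, positive moves the tailpipe towards stand +y. Balanced, so it swings slowly with hardly any damping (decay time about 80 s): natural frequency w = 2.5 rad/s nominal (period 2.5 s), within 12 percent. With trolley acceleration a along +y: angle'' = -w^2 (sin(angle) + a cos(angle) / 9.81).
- hanger: The wet hanging load: flat steel bar 20 by 6 mm; low on it a rusty muffler (64 mm diameter, 120 mm long along the rail, 0.39 kg, middle 115 mm below the pivot) with a downward tailpipe; high on it a round iron balance weight (68 mm diameter, 0.48 kg, 90 mm above the pivot). Origin at the pivot: 255 mm high, 110 mm from the rail on stand +x, level with the trolley's middle along y.
- tail (a point): Centre of the rounded lower end of the tailpipe (24 mm diameter), 190 mm below the pivot; 65 mm above the bench when hanging straight.
- lip: Fixed parking lip: round steel bar 16 mm thick, 140 mm long, square to the rail, on low cheeks at stand x = 0.11, y = -0.16. Origin on the bench under its middle. The tailpipe starts on its -y side and reaches 13 mm too low to pass: it is held back until the trolley's middle is about 73 mm beyond the bar, then slips over at a swing of about -0.35 rad and swings away freely towards +y.
- lip_bar (a point): Middle of the lip's round bar, 58 mm above the bench; axes as the stand's.
- tray: Fixed aluminium drip tray, 140 mm (stand x) by 130 mm, rim 30 mm high, under the muffler's path at stand x = 0.11, somewhere on the +y side of the lip (stand y 0.06 to 0.15). Origin on the bench under its middle.
- tray_mid (a point): Middle of the tray's mouth, 30 mm above the bench: the tailpipe must hang over this point.
- wheel: Bystander: mud-caked grey plastic mower wheel lying flat, 160 mm diameter, 45 mm high; origin under its middle.
- axle_bolt: Bystander: bent steel axle bolt lying on the boards, 135 mm long, 12 mm thick.
- nut_driver: Bystander: yellow-handled nut driver lying on the boards, 220 mm long.
- pulley: Bystander: iron V-belt pulley lying flat, 84 mm diameter, 22 mm high.
- grease_tin: Bystander: steel tin, 84 mm diameter, 85 mm high.
- spare_muffler: Bystander: second rusty muffler lying on the boards, 100 mm long, 60 mm thick; no part of the job.
Things that resemble listed ones, but are neither listed nor needed, are in the scene too. There is more than one size of the tray; the job needs the smallest.

How it is judged:
On the way, in this order (a step that is already met when the one before it is completed fails the run):
1. the tailpipe has been drawn out over the lip and is 40 mm past the bar (y of tail in the frame of lip_bar above 0.04 m), for 0.1 s.
2. the muffler hangs quietly (within 0.07 rad of straight) with its tailpipe within 25 mm of the tray's middle for 4 s (horizontal distance between tail and tray_mid below 0.025 m and value of joint swing between -0.07 and 0.07 rad), for 4 s.
At the end, for the whole second after the job is handed in: The trolley is let go and stands still (under 0.02 m/s), the muffler hangs within 0.09 rad of straight and the end of its tailpipe is within 32 mm, seen from above, of the tray's middle (horizontal distance between tail and tray_mid below 0.032 m and value of joint swing between -0.09 and 0.09 rad and velocity of joint trolley between -0.02 and 0.02 m/s); the robot touches nothing.
It fails at once if the robot touches the wet muffler, its hanger or its balance weight (contact force between any of the fingers, the arm and hanger above 0.3 N).
It fails at once if the tailpipe leans or knocks on the far (+y) side of the lip after slipping over (contact force between hanger and lip above 0.05 N and y of tail in the frame of lip_bar above 0.013 m).
It fails at once if the muffler swings wildly, beyond 0.8 rad (value of joint swing above 0.8 rad or value of joint swing below -0.8 rad).
It fails at once if something else on the bench is pushed more than 30 mm (distance of any of wheel, axle_bolt, nut_driver, pulley, grease_tin, spare_muffler from where it was at the start of the episode above 0.03 m).
It also fails if it takes over 67 s, if anything falls off the work surface, if the arm or the gripper's body presses on something with over 40 N, if the wrist force passes 120 N, or if a joint passes its speed limit or range.

### The arm

A 6-joint arm with a two-finger parallel gripper is mounted at the origin on the work surface. World frame = base frame: x ahead of the robot, y to its left, z up, the work surface at z = 0. Lengths are in m, angles in rad, forces in N, time in s.
With the tool pointing down it reaches from about 0.3 to 0.775 m from the base axis. Payload 14.6 kg.
Tool frame: the origin (TCP) lies at the very end of the fingers, on their centre line; the grasp point (between the pads) lies 19 mm behind it; z points along the fingers, y is the direction in which the jaws open and shut (so a half turn about z gives the same grasp; the last joint's range is limited). The gripper opens to 85 mm and grips with 20 to 120 N. Pads are 22 mm wide; open, the fingers measure 114 mm over their backs; the gripper's body (76 mm by 85 mm) begins 54 mm behind the grasp point. The pads swing forward as they close: fully open they stand 13 mm farther back than shut.
Start: joints at [-1.334, 0.3, 1.521, -0, 1.321, -0.067], TCP at [0.165, -0.525, 0.231] pointing down, gripper open.
Joint ranges: [-3.03, 3.03], [-0.79, 2.21], [0.23, 2.52], [-1.04, 4.18], [0, 3.07], [-2.55, 2.55]. Speed limits (rad/s): [2.22, 2.22, 2.57, 3.14, 3.14, 3.14].

### API

Orientations are given as a rotation vector (axis times angle).
In Python, from cell import sense, snapshot, camera_params, ticket, finder gives the robot as it stands.
- The arm moves only by the tool carry_out, never from a script. Its argument "increments" is a list that holds one entry, the list of rows, each a list of 6 numbers: the shift along the world's x, y, z in units of 60 mm (1.0 is 60 mm), then the turn, a rotation vector about the world's x, y, z in units of 6 degrees (1.0 is 6 degrees). In form: [[[tx, ty, tz, rx, ry, rz], ...]]. A call has exactly 8 rows; each row shifts and turns the commanded pose from where the row before left it; what a row does not reach is not made up. A row lasts 1/8 s, in which the tool goes at most 62.5 mm and 10.7 degrees, less where a joint would pass 70% of its speed; a pose out of reach is approached as far as the arm can. A call with a number of a shift or a turn outside -1 to 1 is refused whole. A call with a gripper value outside its range is refused whole. "gripper" is the opening, from 0 (shut) to 1 (fully open), set as the call begins (left out, the last holds). The fingers move at their own pace and stop on an object; the grip force is fixed at half the most. Time passes only in rows, so rows that do not move let the fingers close, or fill a call up. It gives the time, the measured TCP pose, the force and the opening at its end, in the units of the state.
- sense(): the state, without advancing time (a new reading comes with each control period).
- snapshot(name): name is "scene" or "side" or "wrist"; returns the picture (480x640x3 uint8, red, green, blue); there is no depth.
- camera_params(name): a dict with "fx", "fy", "cx", "cy" (pixels), "view" (4x4, takes a point from world to camera coordinates). Camera axes: x right, y down, z forward; pixel columns grow to the right and rows downward; lengths in m; the calibration is good to about 2 mm. A picture is of the moment at which its call begins: read the wrist's pose just before it. camera_params takes no time and is no camera call; for the wrist camera it gives the pose at the moment of the call.
- ticket.hand_in(): hands the job in, once; it reports no verdict.
Trained networks look in the newest picture that a camera, given by its name, has taken for a name from the list of things; names that differ only in an ending like _2 or _b are one class to them, and where a whole thing is asked for, a point or a joint stands for the part that bears it (a point fixed in the world has none). Each returns a list of dicts, best first, with "score" (0 to 1); they miss things now and then, are a little off and sometimes report something else, mostly with a low value. They report only what shows in the picture. A call takes as long as a camera call. They do not tell look-alikes from the thing itself.
- finder.cut_out(camera, target): "region" (480x640 bool, what is visible of it) and "xy" ([column, row] in pixels, amid what is visible of it).
- finder.landmark_of(camera, target): "xy" ([column, row] in pixels: a listed point, or the origin of a listed thing).
The state is a dict: "t": time; "q": joint angles; "qd": joint speeds; "effort": joint torques, N m; "eef_pos": TCP position; "orientation": TCP orientation; "wrist_force": force on the tool from outside, world axes, zero at the start; "moment": the same for the moment, N m; "gripper_width": opening from 0.0 (shut) to 1.0 (fully open).
Only numpy, scipy, OpenCV 4.12 (cv2) and the standard library are available. Lean on these libraries where they do the work, as an engineer would, in place of code of your own. Each camera call takes 0.05 s, during which the arm holds its last target.

## Working session

There is one attempt and no reset: what is moved stays moved. The work goes in short steps, Python scripts to look and compute and a tool call to move; the robot and the scene stay as the last step left them, time stands still between calls to the robot, and variables do not carry over. Pictures are saved under pics/ and viewed, and the job is handed in when it is done.

Besides the shell and the picture viewer there is one more tool, called as name(argument=value, ...), one argument or row to a line, values as JSON. carry_out: Moves the arm, as the interface text tells. Its arguments: {"type":"object","properties":{"increments":{"type":"array","items":{"type":"array","items":{"type":"array","items":{"type":"number","minimum":-1,"maximum":1}}}},"gripper":{"type":"number"}},"required":["increments"]}

```bash
mkdir -p pics; ls
python3 - <<'E'
from cell import sense, snapshot, camera_params
import cv2
print(sense())
for n in ["scene","side","wrist"]:
    cv2.imwrite(f"pics/{n}0.png",snapshot(n)[:,:,::-1]); print(n,camera_params(n))
E
```

```text
pics
{'t': 0.0, 'q': array([-1.33361434e+00,  3.00472810e-01,  1.52159119e+00,  1.35311073e-05,
        1.32068631e+00, -6.65857803e-02]), 'qd': array([-2.07519244e-03, -5.65262988e-04,  6.51476365e-04,  4.42043417e-04,
       -7.55627904e-05,  5.86894284e-04]), 'effort': array([-1.58336901e-03, -5.43500233e+01, -3.61789405e+01, -1.22435567e-04,
        4.03564060e-03,  7.38168268e-06]), 'eef_pos': array([ 0.16446737, -0.52458886,  0.23071609]), 'orientation': array([-3.10428553e+00, -4.75144935e-01,  1.34357668e-04]), 'wrist_force': array([-0.29997249,  0.24775258, -0.16838999]), 'moment': array([ 0.00926595,  0.01567259, -0.00507318]), 'gripper_width': 0.9955133963912602}
scene {'fx': 506.39175688011846, 'fy': 506.39175688011846, 'cx': 313.7838050382319, 'cy': 248.42389606175215, 'view': array([[ 0.4574786 ,  0.88906807,  0.01647122, -0.26060168],
       [ 0.75819416, -0.38032426, -0.52961785, -0.28462119],
       [-0.46460191,  0.25477721, -0.84807643,  2.07230144],
       [ 0.        ,  0.        ,  0.        ,  1.        ]])}
side {'fx': 458.102766792868, 'fy': 458.102766792868, 'cx': 316.6784946640945, 'cy': 245.20361338564385, 'view': array([[-0.91466659, -0.40403521, -0.01185684,  0.50013365],
       [-0.29615611,  0.6898334 , -0.66062201,  0.27285486],
       [ 0.27509379, -0.6007374 , -0.75062506,  1.33785399],
       [ 0.        ,  0.        ,  0.        ,  1.        ]])}
wrist {'fx': 344.215014872248, 'fy': 344.215014872248, 'cx': 310.4482036271544, 'cy': 245.5097354021312, 'view': array([[ 2.99746056e-01, -9.54018942e-01, -4.00601153e-04,
        -5.49875020e-01],
       [-9.13935391e-01, -2.87272474e-01,  2.86699540e-01,
        -3.80210890e-02],
       [-2.73631873e-01, -8.55709329e-02, -9.58020466e-01,
         3.79147127e-01],
       [ 0.00000000e+00,  0.00000000e+00,  0.00000000e+00,
         1.00000000e+00]])}
```

View pics/scene0.png

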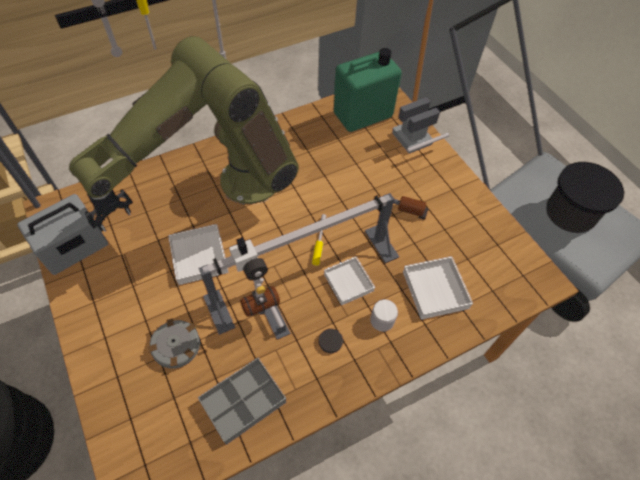

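View pics/side0.png

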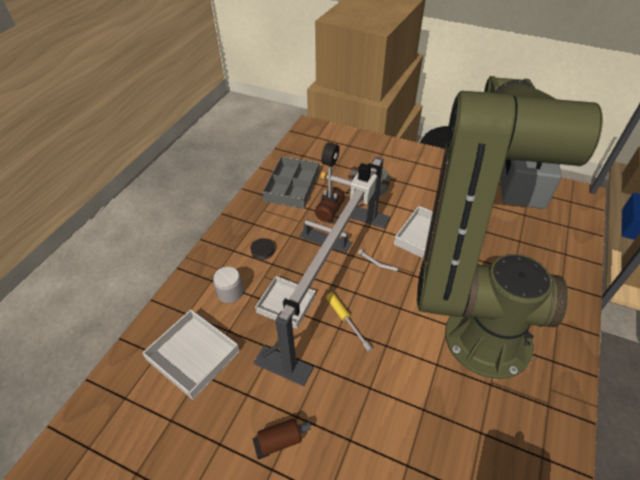

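Run:
```python
from cell import finder
for c in ["scene","side"]:
  for t in ["stand","grip","hanger","tail","lip","lip_bar","tray","tray_mid","trolley"]:
    print(c,t,[(round(d["score"],2),[round(float(v),1) for v in d["xy"]]) for d in finder.landmark_of(c,t)])
from cell import sense; print(sense()['t'])
```

```text
scene stand []
scene grip [(0.71, [243.1, 244.4])]
scene hanger [(0.77, [257.7, 287.3])]
scene tail [(0.97, [258.8, 310.1]), (0.23, [271.8, 305.5])]
scene lip []
scene lip_bar [(0.94, [271.8, 308.9]), (0.43, [329.3, 345.1]), (0.18, [320.0, 244.6])]
scene tray [(0.79, [350.0, 282.7]), (0.64, [200.2, 257.3]), (0.56, [431.1, 290.4])]
scene tray_mid [(0.89, [195.9, 252.5]), (0.88, [439.6, 282.8]), (0.56, [348.0, 276.2])]Traceback (most recent call last):
  File "<stdin>", line 4, in <module>
ValueError: it knows: axle_bolt, grease_tin, grip, hanger, lip, lip_bar, nut_driver, pulley, spare_muffler, stand, tail, tray, tray_mid, wheel
```

The scene view shows three trays at about (198,254), (350,281) and (437,287). The middle one is the smallest and lies under the muffler's path beside the rail. In the side view it is at (286,300). I'll check this in a crop and triangulate.

```bash
cat > h.py <<'E'
import numpy as np
from cell import sense,snapshot,camera_params,finder
def proj(n,p,P=None):
    P=P or camera_params(n); c=P['view']@np.append(p,1); return np.array([P['fx']*c[0]/c[2]+P['cx'],P['fy']*c[1]/c[2]+P['cy']])
def ray(n,xy,P=None):
    P=P or camera_params(n);R=P['view'][:3,:3];t=P['view'][:3,3]
    d=R.T@np.array([(xy[0]-P['cx'])/P['fx'],(xy[1]-P['cy'])/P['fy'],1]);return -R.T@t,d/np.linalg.norm(d)
def atz(n,xy,z,P=None):
    o,d=ray(n,xy,P);return o+d*(z-o[2])/d[2]
def tri(obs):
    A=0;b=0
    for o,d in obs:
        M=np.eye(3)-np.outer(d,d);A=A+M;b=b+M@o
    p=np.linalg.solve(A,b);return p,[np.linalg.norm((np.eye(3)-np.outer(d,d))@(p-o)) for o,d in obs]
E
python3 - <<'E'
from h import *
import cv2
np.set_printoptions(precision=4,suppress=True)
S={}
for c in ["scene","side"]:
  im=snapshot(c)
  for t in ["stand","grip","hanger","tail","lip","lip_bar","tray","tray_mid"]:
    S[c,t]=[(round(d["score"],2),[round(float(v),1) for v in d["xy"]]) for d in finder.landmark_of(c,t)]
    if c=="side": print(t,S[c,t])
  r=(slice(200,360),slice(180,480)) if c=="scene" else (slice(130,400),slice(130,430))
  cv2.imwrite(f"pics/{c}crop.png",cv2.resize(im[r][:,:,::-1],None,fx=2.6 if c=="scene" else 2.2,fy=2.6 if c=="scene" else 2.2,interpolation=cv2.INTER_CUBIC))
for t in ["grip","hanger","tail","lip_bar","tray_mid"]:
  for a in S["scene",t]:
    for b in S["side",t]:
      p,r=tri([ray("scene",a[1]),ray("side",b[1])])
      if r[0]<.015: print(t,a[1],b[1],p,r[0])
for xy in [(350,282.7),(200,257),(431,290)]: print(atz("scene",xy,0))
E
```

```text
stand []
grip [(0.96, [365.1, 171.1])]
hanger [(0.9, [330.6, 178.0]), (0.55, [284.4, 305.6])]
tail [(0.65, [328.2, 220.1]), (0.21, [324.1, 238.9])]
lip [(0.94, [324.7, 241.6])]
lip_bar [(0.27, [363.8, 169.4])]
tray [(0.83, [190.6, 355.8]), (0.61, [284.5, 304.9]), (0.59, [428.1, 239.3])]
tray_mid [(0.85, [285.0, 300.4]), (0.79, [187.9, 350.2]), (0.59, [432.9, 230.3])]
grip [240.4, 243.8] [365.1, 171.1] [ 0.476  -0.2059  0.317 ] 0.0011509553541165622
hanger [257.1, 281.9] [330.6, 178.0] [ 0.5853 -0.2046  0.2552] 0.0010524004973613335
tray_mid [437.8, 284.0] [187.9, 350.2] [0.7646 0.3936 0.0366] 0.0022710464565491428
tray_mid [349.3, 278.4] [285.0, 300.4] [0.5966 0.1282 0.0225] 0.00021650686098515095
tray_mid [197.3, 250.6] [432.9, 230.3] [ 0.2548 -0.3167  0.0432] 0.0029425827067450323
[0.6033 0.1295 0.    ]
[ 0.2599 -0.3136  0.    ]
[0.7598 0.3746 0.    ]
```

View pics/scenecrop.png

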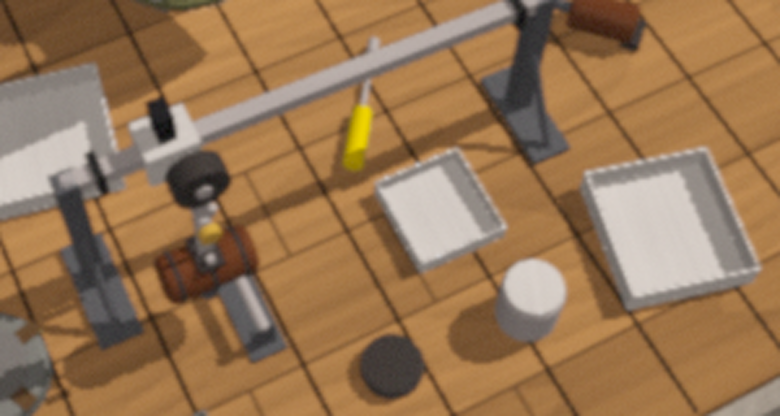

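View pics/sidecrop.png

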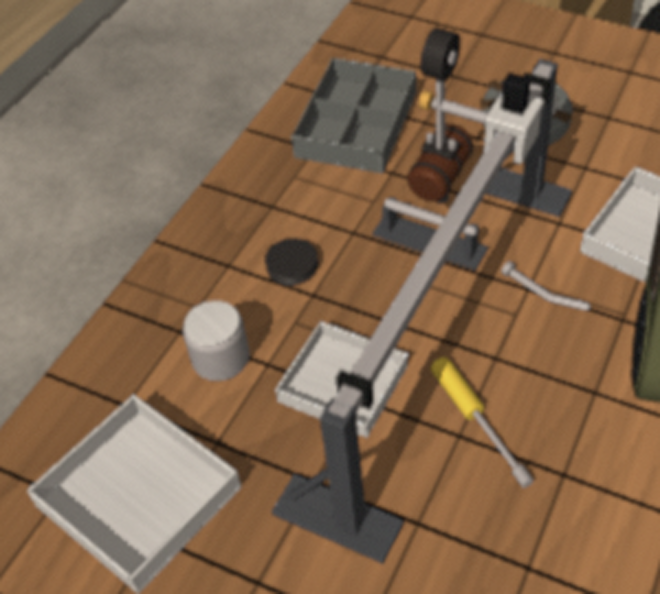

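Run:
```python
from h import *
import cv2
a=snapshot("scene");b=snapshot("side")
cv2.imwrite("pics/raw_s.png",a[:,:,::-1]);cv2.imwrite("pics/raw_d.png",b[:,:,::-1])
g=np.array([0.476,-0.206])
for nm,im,c in (("scene",a,(slice(180,310),slice(200,400))),("side",b,(slice(140,330),slice(250,400)))):
    k=4 if nm=="scene" else 3.1
    out=cv2.resize(im[:,:,::-1],None,fx=k,fy=k,interpolation=cv2.INTER_CUBIC)
    for yaw,col in ((0.0,(0,0,255)),(0.03,(0,255,0)),(-.03,(255,0,0))):
        u=np.array([-np.sin(yaw),np.cos(yaw)]);v=np.array([np.cos(yaw),np.sin(yaw)])
        for s in (-.012,.012):
            p0=np.append(g+v*s+u*0.03,.267);p1=np.append(g+v*s+u*.6,.267)
            q=[tuple(int(x) for x in (proj(nm,p)+.5)*k) for p in (p0,p1)]
            cv2.line(out,q[0],q[1],col,1)
    out=out[int(c[0].start*k):int(c[0].stop*k),int(c[1].start*k):int(c[1].stop*k)]
    cv2.imwrite(f"pics/ov_{nm}.png",out)
```

```text
(no output)
```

View pics/ov_scene.png

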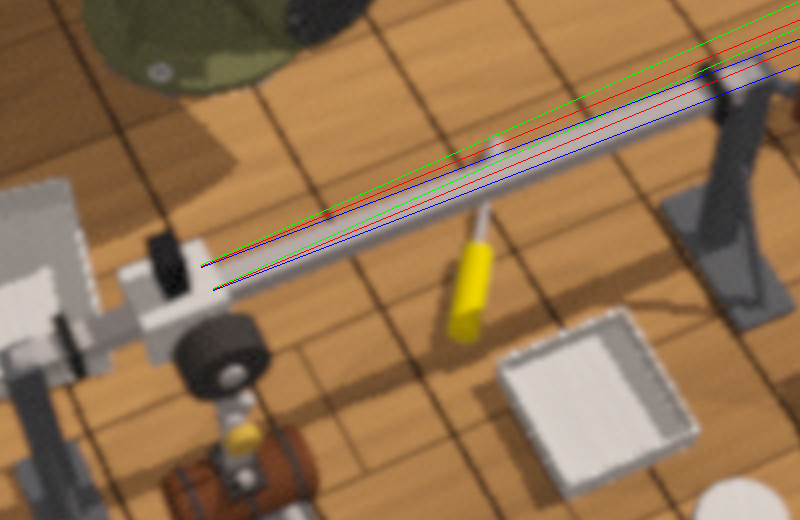

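View pics/ov_side.png

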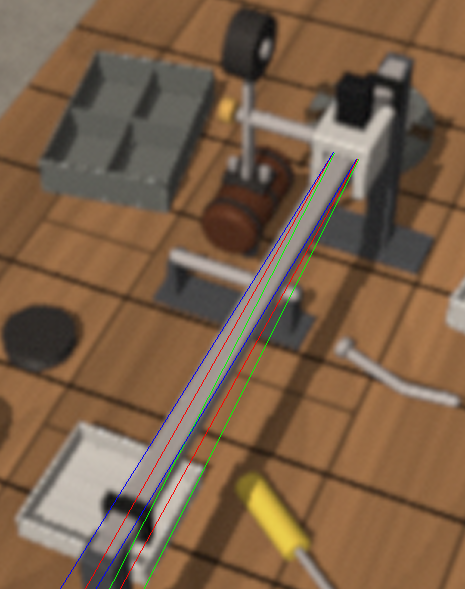

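Run:
```python
from h import *
import cv2
g=np.array([0.476,-0.206]);yaw=-.03
u=np.array([-np.sin(yaw),np.cos(yaw)]);v=np.array([np.cos(yaw),np.sin(yaw)])
L=np.linspace(-.15,.56,720);S=np.linspace(-.05,.05,201)
for nm,f in (("scene","raw_s"),("side","raw_d")):
    im=cv2.imread(f"pics/{f}.png");P=camera_params(nm)
    m=np.array([[proj(nm,np.append(g+u*l+v*s,.267),P) for l in L] for s in S],np.float32)
    r=cv2.remap(im,m[...,0],m[...,1],cv2.INTER_CUBIC)
    cv2.imwrite(f"pics/rect_{nm}.png",r)
    gr=r.astype(float).mean(2)
    for i in range(190,600,60):
        pr=gr[:,i:i+20].mean(1);d=np.gradient(cv2.GaussianBlur(pr[:,None],(1,9),0)[:,0])
        print(nm,round(L[i+10],3),"rise",[round(S[k],4) for k in np.argsort(-d)[:1]],"fall",[round(S[k],4) for k in np.argsort(d)[:1]])
a=cv2.imread("pics/rect_scene.png");b=cv2.imread("pics/rect_side.png");cv2.imwrite("pics/rect.png",np.vstack([a,b]))
```

```text
scene 0.047 rise [np.float64(-0.007)] fall [np.float64(0.0175)]
scene 0.107 rise [np.float64(-0.0075)] fall [np.float64(0.017)]
scene 0.166 rise [np.float64(-0.008)] fall [np.float64(0.0165)]
scene 0.225 rise [np.float64(-0.009)] fall [np.float64(0.0155)]
scene 0.284 rise [np.float64(-0.009)] fall [np.float64(0.0155)]
scene 0.344 rise [np.float64(-0.0095)] fall [np.float64(0.0145)]
scene 0.403 rise [np.float64(-0.0105)] fall [np.float64(0.0145)]
side 0.047 rise [np.float64(-0.0085)] fall [np.float64(0.028)]
side 0.107 rise [np.float64(-0.0095)] fall [np.float64(0.0145)]
side 0.166 rise [np.float64(-0.01)] fall [np.float64(0.014)]
side 0.225 rise [np.float64(-0.0105)] fall [np.float64(-0.0175)]
side 0.284 rise [np.float64(-0.011)] fall [np.float64(0.013)]
side 0.344 rise [np.float64(-0.0115)] fall [np.float64(0.012)]
side 0.403 rise [np.float64(-0.012)] fall [np.float64(0.0115)]
```

View pics/rect.png

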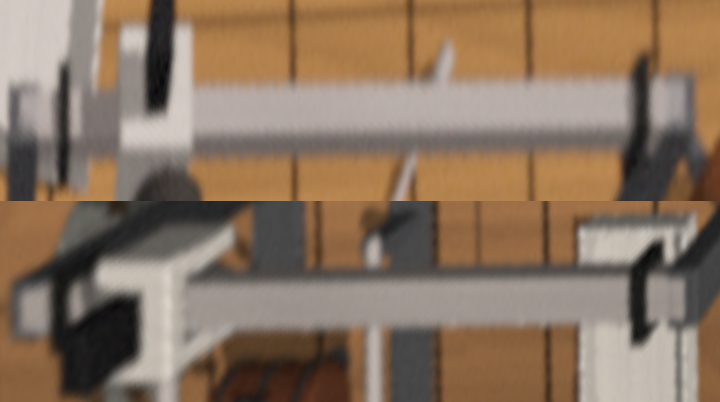

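carry_out(
  increments=[
    [[0,0,1,0,0,-0.39],[0,0,1,0,0,-0.39],[0.7,0.7,0.1,0,0,-0.39],[0.7,0.7,0.1,0,0,-0.39],[0.7,0.7,0.1,0,0,-0.39],[0.7,0.7,0.1,0,0,-0.39],[0.7,0.7,0.1,0,0,-0.39],[0.7,0.7,0.1,0,0,-0.39]],
  ],
  gripper=1,
)

```text
t: 2.55
eef_pos: [0.4176, -0.2712, 0.3877]
orientation: [3.141, -0.038, 0.001]
wrist_force: [1.0, -0.0, 0.2]
gripper_width: 1.0
```

```bash
cat >> h.py <<'E'
YAW=-0.021;G0=np.array([0.479,-0.206])   # rail point
U=np.array([-np.sin(YAW),np.cos(YAW)]);V=np.array([np.cos(YAW),np.sin(YAW)])
TRAY=np.array([0.5966,0.1282])
def hang_mask(n,piv_l,th,P):
    """silhouette of hanger, pivot at distance piv_l along rail from G0"""
    import cv2
    O=np.append(G0+U*piv_l+V*.11,.255);e1=np.append(U,0);ex=np.append(V,0);ez=np.array([0,0,1.])
    a=e1*np.cos(th)+ez*np.sin(th)      # bar-frame along
    d=e1*np.sin(th)-ez*np.cos(th)      # down the bar
    m=np.zeros((480,640),np.uint8)
    def hull(p):
        q=np.array([proj(n,x,P) for x in p],np.float32)
        cv2.fillConvexPoly(m,cv2.convexHull(np.round(q*16).astype(np.int32)),1,shift=4)
    t=np.linspace(0,2*np.pi,24,endpoint=False)
    hull([O+d*.115+a*s+.032*(ex*np.cos(k)+d*np.sin(k)) for s in(-.06,.06) for k in t])
    hull([O-d*.09+ex*s+.034*(a*np.cos(k)+d*np.sin(k)) for s in(-.013,.013) for k in t])
    hull([O+d*r+a*s for r in(-.09,.115) for s in(-.01,.01)])
    hull([O+d*r+.012*(a*np.cos(k)+ex*np.sin(k)) for r in(.147,.19) for k in t])
    return m.astype(bool)
def theta(n,region,piv_l,guess=None):
    P=camera_params(n)
    f=lambda th:(lambda m:(m&region).sum()/(m|region).sum())(hang_mask(n,piv_l,th,P))
    T=np.arange(-.8,.801,.04);v=[f(t) for t in T];b=T[int(np.argmax(v))]
    T=np.arange(b-.06,b+.061,.005);v=np.array([f(t) for t in T])
    w=np.clip(v-v.max()+.03,0,None)
    return float((w*T).sum()/w.sum()),float(v.max())
E
python3 - <<'E'
from h import *
import cv2
np.set_printoptions(precision=4,suppress=True)
s=sense();print(s['t'],s['eef_pos'],s['orientation'])
Pw=camera_params("wrist");w=snapshot("wrist");cv2.imwrite("pics/w1.png",w[:,:,::-1])
for d in finder.landmark_of("wrist","grip"): print(d['score'],d['xy'],atz("wrist",d['xy'],.315,Pw))
for n in("scene","side"):
    im=snapshot(n);r=finder.cut_out(n,"hanger")
    if r:
        reg=np.array(r[0]['region']);print(n,r[0]['score'],reg.sum(),theta(n,reg,0.0))
        th=theta(n,reg,0.0)[0];o=im[:,:,::-1].copy();o[reg]=o[reg]//2+np.array([0,127,0],np.uint8)
        e=hang_mask(n,0,th,camera_params(n)).astype(np.uint8);c,_=cv2.findContours(e,0,1);cv2.drawContours(o,c,-1,(0,0,255),1)
        y,x=map(int,np.argwhere(reg).mean(0));cv2.imwrite(f"pics/hm_{n}.png",cv2.resize(o[y-60:y+60,x-60:x+60],None,fx=4,fy=4))
E
```

```text
2.55 [ 0.4176 -0.2712  0.3877] [ 3.1411 -0.0382  0.0005]
0.88 [204.2, 161.1] [ 0.4809 -0.2082  0.315 ]
scene 0.83 1132 (-0.024424429116498798, 0.8131788559015206)
side 0.88 1194 (-0.03305820072574513, 0.8639191290824261)
```

```bash
cd pics; python3 -c "
import cv2,numpy as np
a=cv2.imread('hm_scene.png');b=cv2.imread('hm_side.png');w=cv2.resize(cv2.imread('w1.png'),(640,480))
cv2.imwrite('c1.png',cv2.resize(np.hstack([a,b]),(800,400)))"
```

```text
(no output)
```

View pics/c1.png

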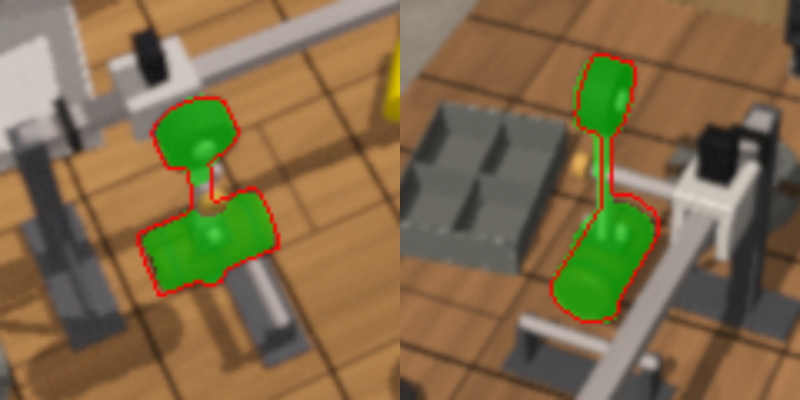

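View pics/w1.png

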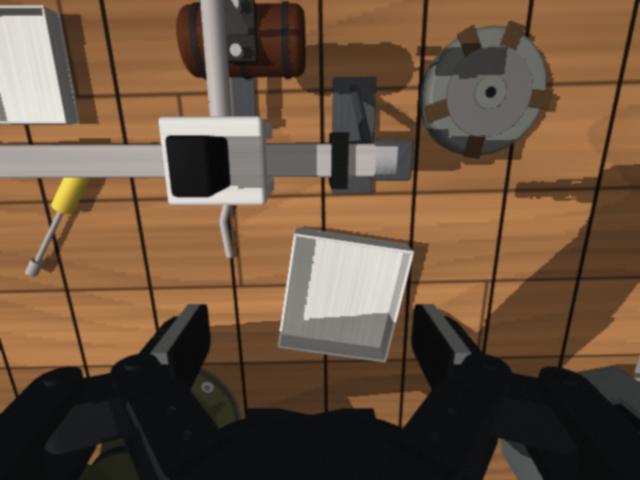

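carry_out(
  increments=[
    [[0.52,0.53,0,0,0,0.03],[0.52,0.53,0,0,0,0],[0,0,-0.4,0,0,0],[0,0,-0.4,0,0,0],[0,0,-0.4,0,0,0],[0,0,-0.26,0,0,0],[0,0,0,0,0,0],[0,0,0,0,0,0]],
  ],
  gripper=1,
)

```text
t: 3.85
eef_pos: [0.479, -0.2096, 0.3006]
orientation: [3.141, -0.032, 0.002]
wrist_force: [0.3, -0.7, 0.2]
gripper_width: 1.001
```

Run:
```python
from h import *
import cv2
s=sense();print(s['t'],s['eef_pos'],s['wrist_force'])
im=snapshot("side");cv2.imwrite("pics/s2.png",cv2.resize(im[100:260,260:480,::-1],None,fx=3.5,fy=3.5))
```

```text
3.85 [ 0.47901903 -0.20964374  0.30064179] [ 0.32814398 -0.66717941  0.15594004]
```

View pics/s2.png

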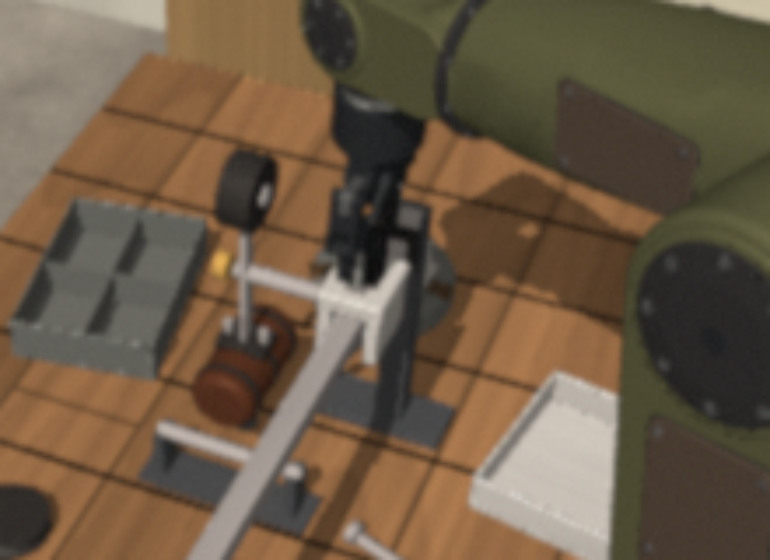

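The fingers straddle the black block, and the hanger is well clear to the left. I'll close the gripper.

carry_out(
  increments=[
    [[0,0,0,0,0,0],[0,0,0,0,0,0],[0,0,0,0,0,0],[0,0,0,0,0,0],[0,0,0,0,0,0],[0,0,0,0,0,0],[0,0,0,0,0,0],[0,0,0,0,0,0]],
  ],
  gripper=0,
)

```text
t: 4.9
eef_pos: [0.479, -0.2092, 0.3]
orientation: [3.141, -0.031, 0.001]
wrist_force: [-0.7, 0.3, 5.8]
gripper_width: 0.274
```

```bash
cat >> h.py <<'E'
GT=None
def look(cams=("scene","side"),l=None):
    """theta measurement at current moment; l = trolley along rail from G0 (from TCP)"""
    out=[]
    for n in cams:
        s=sense();l=float((s['eef_pos'][:2]-G0)@U)
        snapshot(n);r=finder.cut_out(n,"hanger")
        if not r: out.append((round(s['t'],3),n,None));continue
        best=max((theta(n,np.array(d['region']),l) for d in r[:2]),key=lambda a:a[1])
        out.append((round(float(s['t']),3),n,round(l,4),round(best[0],3),round(best[1],2)))
    return out
E
python3 - <<'E'
from h import *
print(look(),sense()['eef_pos'],sense()['t'])
# lip position
import cv2
for n in("scene","side"):
    snapshot(n);
    for d in finder.landmark_of(n,"lip_bar"): print(n,d['score'],d['xy'],(atz(n,d['xy'],.058)[:2]-G0)@U,(atz(n,d['xy'],.058)[:2]-G0)@V)
print((TRAY-G0)@U,sense()['t'])
E
```

```text
[(4.9, 'scene', -0.0032, -0.011, 0.86), (5.0, 'side', -0.0032, -0.8, 0.0)] [ 0.47899966 -0.20923845  0.300028  ] 5.1
scene 0.77 [271.5, 308.1] 0.03501832348811085 0.11394232964615963
side 0.91 [327.3, 230.1] 0.042760624378837014 0.09983344914648877
0.3365957300965105 5.3
```

carry_out(
  increments=[
    [[0.005,0.15,0,0,0,0],[0.005,0.25,0,0,0,0],[0.005,0.25,0,0,0,0],[0.005,0.25,0,0,0,0],[0.005,0.2,0,0,0,0],[0.005,0.2,0,0,0,0],[0.003,0.15,0,0,0,0],[0.002,0.1,0,0,0,0]],
  ],
  gripper=0,
)

```text
t: 6.3
eef_pos: [0.481, -0.116, 0.3]
orientation: [3.141, -0.031, 0.0]
wrist_force: [-2.2, -2.0, 5.7]
gripper_width: 0.273
```

Run:
```python
from h import *
import cv2
print(look(("scene",)),sense()['eef_pos'],sense()['t'],sense()['wrist_force'])
im=snapshot("side");cv2.imwrite("pics/s3.png",cv2.resize(im[100:300,220:450,::-1],None,fx=3.,fy=3.))
r=finder.cut_out("side","hanger");l=float((sense()['eef_pos'][:2]-G0)@U)
for d in r: print(d['score'],d['xy'],theta("side",np.array(d['region']),l))
```

```text
[(6.3, 'scene', 0.09, -0.335, 0.87)] [ 0.48096846 -0.11568564  0.30001826] 6.4 [-2.8580011   2.79536455  5.67485884]
0.86 [317.2, 207.5] (-0.35516478900323195, 0.7700534759358288)
```

View pics/s3.png

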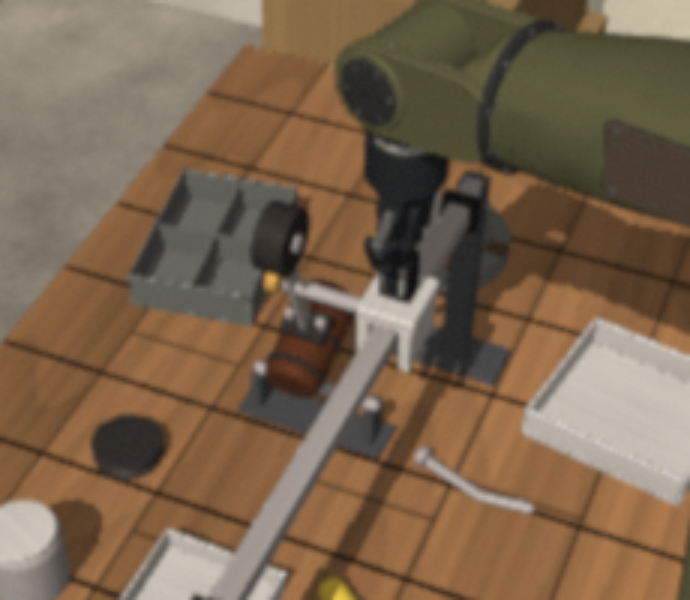

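carry_out(
  increments=[
    [[0.003,0.12,0,0,0,0],[0.003,0.12,0,0,0,0],[0.002,0.12,0,0,0,0],[0.002,0.12,0,0,0,0],[0,0.04,0,0,0,0],[0,0,0,0,0,0],[0,0,0,0,0,0],[0,0,0,0,0,0]],
  ],
  gripper=0,
)

```text
t: 7.5
eef_pos: [0.4816, -0.0849, 0.3]
orientation: [-3.141, 0.031, -0.001]
wrist_force: [-2.3, 0.8, 6.7]
gripper_width: 0.273
```

Run:
```python
from h import *
print(look(("scene",)),sense()['eef_pos'],sense()['t'],sense()['wrist_force'])
```

```text
[(7.5, 'scene', 0.1212, 0.079, 0.86)] [ 0.48163153 -0.08487603  0.30002284] 7.6 [-2.72516696  0.73436465  5.47161722]
```

carry_out(
  increments=[
    [[0.014,0.45,0,0,0,0],[0.014,0.8,0,0,0,0],[0.014,0.9,0,0,0,0],[0.014,0.9,0,0,0,0],[0.014,0.8,0,0,0,0],[0.014,0.55,0,0,0,0],[0.014,0.3,0,0,0,0],[0,0,0,0,0,0]],
  ],
  gripper=0,
)

```text
t: 8.6
eef_pos: [0.4876, 0.1984, 0.3]
orientation: [-3.141, 0.029, -0.002]
wrist_force: [-0.4, 1.2, 6.3]
gripper_width: 0.275
```

Run:
```python
from h import *
print(look(("scene",)),sense()['eef_pos'],sense()['t'],sense()['wrist_force'],sense()['qd'])
```

```text
[(8.6, 'scene', 0.4045, -0.001, 0.87)] [0.48757    0.19759882 0.30003215] 8.7 [-0.48477999  0.9525733   5.6656243 ] [-0.00754249 -0.00496694  0.00306379 -0.00012798  0.00212948 -0.00297934]
```

```bash
cat > fit.py <<'E'
import numpy as np,json
from scipy.optimize import least_squares
from scipy.integrate import solve_ivp
# trolley knots: (t,l) piecewise linear, smoothed with lag
def traj(calls,l0,t_end,dt=.005,tau=.03):
    T=[6.3];L=[l0]
    for t0,rows in calls:
        T.append(t0);L.append(L[-1])
        for i,r in enumerate(rows): T.append(t0+(i+1)/8);L.append(L[-1]+r*.06)
    T.append(1e3);L.append(L[-1])
    t=np.arange(7.5,t_end,dt);x=np.interp(t-.03,T,L)
    # smooth
    k=np.hanning(25);k/=k.sum();x=np.convolve(np.pad(x,12,'edge'),k,'valid')
    return t,x,np.gradient(np.gradient(x,dt),dt)
def sim(p,t,a):
    w,th,om=p;dt=t[1]-t[0];out=[]
    for ai in a:
        out.append(th)
        om+=dt*(-w*w*(np.sin(th)+ai*np.cos(th)/9.81)-.025*om);th+=dt*om
    return np.array(out)
def fit(calls,obs,t_end):
    t,x,a=traj(calls,.1212,t_end)
    ob=np.array(obs)
    f=lambda p:np.r_[(np.interp(ob[:,0],t,sim(p,t,a))-ob[:,1])/.01,(p[0]-2.5)/.15,(p[2]-.86)/.15]
    r=least_squares(f,[2.5,.08,.86]);cov=np.linalg.inv(r.jac.T@r.jac)
    return r.x,np.sqrt(np.diag(cov)),t,x,a,f(r.x)
E
cat > data.py <<'E'
calls=[(7.6,[.45,.8,.9,.9,.8,.55,.3,0])]
obs=[(7.5,.079),(8.6,-.001)]
E
cat > plan.py <<'E'
from fit import *;from data import *;import sys
def show(extra,t0):
    C=calls+extra
    p,s,t,x,a,res=fit(C,obs,t0+8)
    th=sim(p,t,a);om=np.gradient(th,t)
    print("p",p.round(3),"sd",s.round(3),"res",res.round(1))
    for T in np.arange(t0-.1,t0+1.3,.1): print(round(T,2),round(float(np.interp(T,t,x)),3),round(float(np.interp(T,t,th)),3),round(float(np.interp(T,t,om)),3))
    k=t>t0+2.5;print("later amp",np.abs(th[k]).max())
E
python3 - <<'E'
from plan import *
show([],8.7)
E
```

```text
p [2.592 0.08  0.824] sd [0.065 0.01  0.14 ] res [ 0.1  0.1  0.6 -0.2]
8.6 0.403 0.0 -0.424
8.7 0.403 -0.042 -0.409
8.8 0.403 -0.081 -0.366
8.9 0.403 -0.114 -0.3
9.0 0.403 -0.14 -0.214
9.1 0.403 -0.156 -0.114
9.2 0.403 -0.162 -0.006
9.3 0.403 -0.158 0.101
9.4 0.403 -0.142 0.202
9.5 0.403 -0.118 0.289
9.6 0.403 -0.085 0.356
9.7 0.403 -0.047 0.4
9.8 0.403 -0.006 0.417
9.9 0.403 0.035 0.406
10.0 0.403 0.074 0.368
later amp 0.1574894257750403
```

carry_out(
  increments=[
    [[-0.006,-0.2,0,0,0,0],[-0.006,-0.35,0,0,0,0],[-0.008,-0.45,0,0,0,0],[-0.01,-0.5,0,0,0,0],[-0.01,-0.45,0,0,0,0],[-0.006,-0.35,0,0,0,0],[-0.006,-0.2,0,0,0,0],[0,0,0,0,0,0]],
  ],
  gripper=0,
)

```text
t: 9.7
eef_pos: [0.4844, 0.0462, 0.3]
orientation: [3.141, -0.033, 0.001]
wrist_force: [-1.6, -0.9, 5.2]
gripper_width: 0.27
```

```bash
python3 - <<'E'
from h import *
o=look(("scene",));print(o,sense()['eef_pos'],sense()['t'])
open("data.py","a").write(f"calls.append((8.7,[-.2,-.35,-.45,-.5,-.45,-.35,-.2,0]));obs.append(({o[0][0]},{o[0][3]}))\n")
E
python3 - <<'E'
from plan import *
show([],9.8)
E
```

```text
[(9.7, 'scene', 0.2522, -0.077, 0.87)] [0.48439994 0.04667495 0.30005649] 9.8
p [2.558 0.087 0.916] sd [0.06  0.009 0.135] res [0.8 1.9 1.1 0.4 0.4]
9.7 0.253 -0.066 0.269
9.8 0.253 -0.037 0.302
9.9 0.253 -0.006 0.315
10.0 0.253 0.025 0.308
10.1 0.253 0.055 0.281
10.2 0.253 0.081 0.235
10.3 0.253 0.102 0.175
10.4 0.253 0.116 0.103
10.5 0.253 0.122 0.025
10.6 0.253 0.121 -0.054
10.7 0.253 0.111 -0.13
10.8 0.253 0.095 -0.198
10.9 0.253 0.072 -0.252
11.0 0.253 0.045 -0.29
11.1 0.253 0.015 -0.309
later amp 0.11869051266801721
```

carry_out(
  increments=[
    [[0,0,0,0,0,0],[0,0,0,0,0,0],[0.004,0.2,0,0,0,0],[0.008,0.4,0,0,0,0],[0.01,0.5,0,0,0,0],[0.01,0.5,0,0,0,0],[0.008,0.4,0,0,0,0],[0.006,0.3,0,0,0,0]],
  ],
  gripper=0,
)

```text
t: 10.8
eef_pos: [0.4873, 0.1859, 0.3]
orientation: [3.141, -0.031, 0.002]
wrist_force: [2.4, -2.6, 6.2]
gripper_width: 0.275
```

```bash
python3 - <<'E'
from h import *
o=look(("scene",));print(o,sense()['eef_pos'],sense()['t'])
o+=look(("scene",));print(o)
open("data.py","a").write(f"calls.append((9.8,[0,0,.2,.4,.5,.5,.4,.3]));obs.extend([({o[0][0]},{o[0][3]}),({o[1][0]},{o[1][3]})])\n")
E
python3 - <<'E'
from plan import *
show([],11.0)
E
```

```text
[(10.8, 'scene', 0.392, 0.023, 0.87)] [0.48732425 0.18666174 0.30003689] 10.9
[(10.8, 'scene', 0.392, 0.023, 0.87), (10.9, 'scene', 0.3927, 0.02, 0.85)]
p [2.557 0.083 0.862] sd [0.055 0.009 0.109] res [0.4 1.5 2.1 0.6 0.5 0.4 0. ]
10.9 0.391 0.025 -0.021
11.0 0.391 0.022 -0.037
11.1 0.391 0.017 -0.049
11.2 0.391 0.012 -0.059
11.3 0.391 0.006 -0.065
11.4 0.391 -0.001 -0.066
11.5 0.391 -0.007 -0.063
11.6 0.391 -0.013 -0.056
11.7 0.391 -0.018 -0.046
11.8 0.391 -0.022 -0.032
11.9 0.391 -0.025 -0.017
12.0 0.391 -0.026 -0.0
12.1 0.391 -0.025 0.016
12.2 0.391 -0.022 0.032
12.3 0.391 -0.019 0.045
later amp 0.024895220327892684
```

carry_out(
  increments=[
    [[0,0,0,0,0,0],[0,0,0,0,0,0],[0,0,0,0,0,0],[0,0,0,0,0,0],[-0.003,-0.1,0,0,0,0],[-0.003,-0.15,0,0,0,0],[-0.004,-0.2,0,0,0,0],[-0.004,-0.2,0,0,0,0]],
  ],
  gripper=0,
)

```text
t: 12.0
eef_pos: [0.4865, 0.1459, 0.3]
orientation: [-3.141, 0.031, -0.002]
wrist_force: [1.9, 3.0, 5.8]
gripper_width: 0.273
```

carry_out(
  increments=[
    [[-0.003,-0.17,0,0,0,0],[-0.002,-0.1,0,0,0,0],[0,0,0,0,0,0],[0,0,0,0,0,0],[0,0,0,0,0,0],[0,0,0,0,0,0],[0,0,0,0,0,0],[0,0,0,0,0,0]],
  ],
  gripper=0,
)

```text
t: 13.0
eef_pos: [0.4861, 0.1297, 0.3]
orientation: [3.141, -0.031, 0.001]
wrist_force: [-0.5, -1.0, 5.8]
gripper_width: 0.268
```

Run:
```python
from h import *
import cv2
np.set_printoptions(precision=4,suppress=True)
o=look();print(o,sense()['eef_pos'],sense()['t'])
for i in range(2):
  obs={}
  for n in("scene","side"):
    im=snapshot(n);cv2.imwrite(f"pics/f{i}{n}.png",im[:,:,::-1])
    for t in("tail","hanger","tray_mid","grip"):
        r=finder.landmark_of(n,t);obs[n,t]=[(d['score'],d['xy']) for d in r]
  for t in("tail","hanger","tray_mid","grip"):
    for a in obs["scene",t]:
      for b in obs["side",t]:
        p,r=tri([ray("scene",a[1]),ray("side",b[1])])
        if r[0]<.008: print(t,round(a[0],2),round(b[0],2),p,r[0].round(4),"l",((p[:2]-G0)@U).round(4))
  print(look(("scene",)))
s=sense();l=(s['eef_pos'][:2]-G0)@U;print(s['t'],l)
```

```text
[(13.0, 'scene', 0.3358, -0.003, 0.85), (13.1, 'side', 0.3358, -0.028, 0.87)] [0.4861 0.1297 0.3   ] 13.2
tail 0.82 0.75 [0.593  0.1272 0.0586] 0.0034 l 0.3356
hanger 0.72 0.61 [0.5954 0.1275 0.2597] 0.0009 l 0.3358
tray_mid 0.81 0.91 [ 0.2572 -0.3152  0.0375] 0.0025 l -0.1139
tray_mid 0.59 0.66 [0.7693 0.3938 0.0366] 0.0047 l 0.6058
tray_mid 0.44 0.92 [0.6114 0.1269 0.0185] 0.0003 l 0.3356
grip 0.96 0.58 [0.4816 0.1327 0.3098] 0.004 l 0.3387
[(13.7, 'scene', 0.3358, 0.002, 0.82)]
tail 0.76 0.72 [0.5977 0.122  0.0576] 0.0014 l 0.3305
hanger 0.75 0.6 [0.6028 0.1259 0.2558] 0.0019 l 0.3344
tray_mid 0.9 0.6 [ 0.2549 -0.3092  0.0534] 0.0009 l -0.1079
grip 0.56 0.65 [0.4819 0.132  0.3201] 0.0028 l 0.338
[(14.3, 'scene', 0.3358, -0.017, 0.88)]
14.4 0.3357504588049293
```

Run:
```python
from h import *
import cv2
o=[]
for n,k in(("scene",(290,220)),("side",(220,230))):
    im=cv2.imread(f"pics/f1{n}.png");im=cv2.resize(im,None,fx=4,fy=4,interpolation=cv2.INTER_CUBIC)
    c=np.append(TRAY,.03)
    e=[c+np.append(V*a*.07+U*b*.065,0) for a,b in((1,1),(1,-1),(-1,-1),(-1,1))]
    cv2.polylines(im,[np.array([(proj(n,p)+.5)*4 for p in e],int)],True,(0,0,255),1)
    cv2.circle(im,tuple(int(v) for v in (proj(n,c)+.5)*4),4,(0,255,0),1)
    o.append(im[k[1]*4:k[1]*4+400,k[0]*4:k[0]*4+400])
cv2.imwrite("pics/f1c.png",np.hstack(o))
```

```text
(no output)
```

View pics/f1c.png

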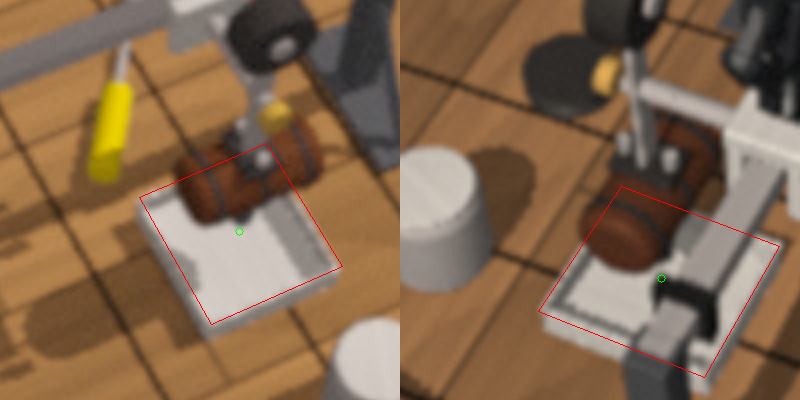

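The outline matches the small tray's rim, the tail hangs over its middle, and the swing stays below 0.02 rad. I'll hold here and keep watching.

carry_out(
  increments=[
    [[0,0,0,0,0,0],[0,0,0,0,0,0],[0,0,0,0,0,0],[0,0,0,0,0,0],[0,0,0,0,0,0],[0,0,0,0,0,0],[0,0,0,0,0,0],[0,0,0,0,0,0]],
  ],
  gripper=0,
)

```text
t: 15.4
eef_pos: [0.4861, 0.1297, 0.3001]
orientation: [3.141, -0.031, 0.001]
wrist_force: [-1.2, -2.0, 5.3]
gripper_width: 0.271
```

Run:
```python
from h import *
for i in range(10): print(look(("scene",) if i%2 else ("scene","side")))
```

```text
[(15.4, 'scene', 0.3358, -0.029, 0.81), (15.5, 'side', 0.3358, -0.025, 0.87)]
[(15.6, 'scene', 0.3358, -0.011, 0.86)]
[(15.7, 'scene', 0.3358, -0.006, 0.83), (15.8, 'side', 0.3358, -0.022, 0.87)]
[(15.9, 'scene', 0.3358, -0.017, 0.86)]
[(16.0, 'scene', 0.3357, -0.006, 0.88), (16.1, 'side', 0.3358, -0.02, 0.86)]
[(16.2, 'scene', 0.3358, -0.001, 0.86)]
[(16.3, 'scene', 0.3358, -0.008, 0.86), (16.4, 'side', 0.3358, -0.027, 0.86)]
[(16.5, 'scene', 0.3358, -0.015, 0.87)]
[(16.6, 'scene', 0.3358, -0.013, 0.88), (16.7, 'side', 0.3358, -0.037, 0.84)]
[(16.8, 'scene', 0.3358, -0.028, 0.83)]
```

carry_out(
  increments=[
    [[0,0,0,0,0,0],[0,0,0,0,0,0],[0,0,0,0,0,0],[0,0,0,0,0,0],[0,0,0,0,0,0],[0,0,0,0,0,0],[0,0,0,0,0,0],[0,0,0,0,0,0]],
  ],
  gripper=0,
)

```text
t: 17.9
eef_pos: [0.4861, 0.1297, 0.3]
orientation: [3.141, -0.031, 0.001]
wrist_force: [0.3, -1.3, 6.8]
gripper_width: 0.272
```

carry_out(
  increments=[
    [[0,0,0,0,0,0],[0,0,0,0,0,0],[0,0,0,0,0,0],[0,0,0,0,0,0],[0,0,0,0,0,0],[0,0,0,0,0,0],[0,0,0,0,0,0],[0,0,0,0,0,0]],
  ],
  gripper=0,
)

```text
t: 18.9
eef_pos: [0.4861, 0.1297, 0.3]
orientation: [3.141, -0.031, 0.001]
wrist_force: [-1.0, -2.1, 5.8]
gripper_width: 0.275
```

carry_out(
  increments=[
    [[0,0,0,0,0,0],[0,0,0,0,0,0],[0,0,0,0,0,0],[0,0,0,0,0,0],[0,0,0,0,0,0],[0,0,0,0,0,0],[0,0,0,0,0,0],[0,0,0,0,0,0]],
  ],
  gripper=0,
)

```text
t: 19.9
eef_pos: [0.4861, 0.1297, 0.3001]
orientation: [3.141, -0.031, 0.001]
wrist_force: [0.4, -2.6, 5.7]
gripper_width: 0.276
```

Run:
```python
from h import *
for i in range(6): print(look(("scene",)))
```

```text
[(19.9, 'scene', 0.3358, -0.031, 0.88)]
[(20.0, 'scene', 0.3358, -0.024, 0.86)]
[(20.1, 'scene', 0.3358, -0.018, 0.84)]
[(20.2, 'scene', 0.3358, -0.013, 0.82)]
[(20.3, 'scene', 0.3358, -0.014, 0.85)]
[(20.4, 'scene', None)]
```

It has hung quietly for more than 7 s, within about 0.03 rad. Now I'll let go.

carry_out(
  increments=[
    [[0,0,0,0,0,0],[0,0,0,0,0,0],[0,0,0,0,0,0],[0,0,0,0,0,0],[0,0,0,0,0,0],[0,0,0,0,0,0],[0,0,0,0,0,0],[0,0,0,0,0,0]],
  ],
  gripper=1,
)

```text
t: 21.5
eef_pos: [0.486, 0.1298, 0.2997]
orientation: [3.141, -0.031, 0.0]
wrist_force: [0.5, -0.1, -0.2]
gripper_width: 1.002
```

carry_out(
  increments=[
    [[0,0,0.1,0,0,0],[0,0,0.2,0,0,0],[0,0,0.3,0,0,0],[0,0,0.4,0,0,0],[0,0,0.4,0,0,0],[-0.2,0,0.4,0,0,0],[-0.2,0,0.3,0,0,0],[0,0,0,0,0,0]],
  ],
  gripper=1,
)

```text
t: 22.5
eef_pos: [0.4618, 0.1298, 0.4277]
orientation: [-3.141, 0.031, -0.006]
wrist_force: [0.5, 0.2, -0.7]
gripper_width: 1.003
```

Run:
```python
from h import *
import cv2
np.set_printoptions(precision=4,suppress=True)
s=sense();print(s['t'],s['eef_pos'],s['wrist_force'],s['gripper_width'])
for k in range(4):
  for n in ("scene","side"):
    im=snapshot(n);r=finder.cut_out(n,"hanger")
    if r:
      g=np.array(r[0]['region']); b=max(((theta(n,g,l),l) for l in np.arange(.316,.357,.004)),key=lambda a:a[0][1]);print(n,b)
cv2.imwrite("pics/end.png",np.hstack([snapshot("scene")[170:330,200:420,::-1],snapshot("side")[180:340,200:420,::-1]]).repeat(1,0))
for n in("scene","side"): print(n,[(d['score'],d['xy'].tolist() if hasattr(d['xy'],'tolist') else d['xy']) for d in finder.landmark_of(n,"tail")])
im=cv2.imread("pics/end.png");cv2.imwrite("pics/end2.png",cv2.resize(im,None,fx=1.8,fy=1.8,interpolation=cv2.INTER_CUBIC))
```

```text
22.5 [0.4618 0.1298 0.4277] [ 0.5351  0.1781 -0.7139] 1.002844845926831
scene ((-0.032346487747155324, 0.8343799058084772), np.float64(0.332))
side ((-0.004340218057076886, 0.8670181605155243), np.float64(0.34))
scene ((-0.025250664076892502, 0.878010878010878), np.float64(0.336))
side ((-0.030183190438087853, 0.843545508625818), np.float64(0.336))
scene ((-0.013738985718570677, 0.8449074074074074), np.float64(0.336))
side ((-0.00018872085526579522, 0.8548578199052133), np.float64(0.34))
scene ((-0.013662855869365774, 0.8496530454895914), np.float64(0.336))
side ((0.0032457300945778283, 0.8689006466784245), np.float64(0.34))
scene [(0.87, [349.9, 272.8])]
side [(0.74, [286.8, 295.0]), (0.48, [284.0, 300.3])]
```

View pics/end2.png

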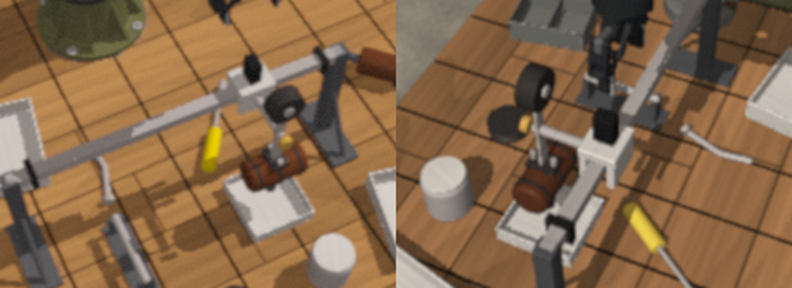

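The trolley is free, the muffler is still with its tailpipe over the small tray, and the gripper is clear. Handing in.

```bash
python3 -c "
from cell import ticket
print(ticket.hand_in())"
```

```text
the job is handed in; nothing more can be done
None
```

I drew the muffler out over the lip by the trolley's grip block and left it hanging still over the middle of the smallest tray. I let go after more than 7 s of quiet and handed the job in at about 24 s of the 67 s; it reported no verdict.

- **Killing the swing:** I moved the trolley at the turning points of the swing: forward about 0.28 m, back 0.15 m, forward 0.14 m, then back 0.055 m. This took the swing from about 0.36 rad to about 0.02 rad.
- **Position at the end:** the trolley stood at 0.336 m along the rail from my zero point, and the tray's middle is at 0.337 m. The tailpipe was within about 6 mm of that along the rail.
- **Swing before and after letting go:** it stayed within about 0.04 rad of straight, which includes a bias of about -0.01 rad in my measurement.
- **Letting go:** the force on the tool went back to near zero, and the trolley did not visibly move when the fingers opened.

**Checks that failed or disagreed:**
- The network once gave a wrong hanger outline in the side picture and once found none in the scene picture.
- The side camera read the swing up to about 0.03 rad differently from the scene camera.
- One reading of the tray's middle was about 15 mm off square to the rail. I set it aside because the projected outline of the tray rim matched the picture to about 3 mm.
- I did not measure whether the bystanders had moved. I saw no contact with them, and the arm stayed well above them.

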